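# Load a coupling into the leaf drill jig and latch it

## Task

Load the stepped coupling into the drill jig so its pin hole can be drilled: lay it lengthwise in the jig's V block and slide it, wide end first, fully home against the end stop under the raised leaf. Then press the sprung leaf down onto it until the catch snaps over the leaf and holds it shut by itself. Leave the tin and the small tools lying on the bench where they are.

Things in the scene. Friction and masses are not known exactly. Their poses are not given: they have to be found in the camera images.
- drill_jig: leaf drill jig screwed to the bench. Dark steel base plate, 14 mm thick, covers x -55 to +115 and y -110 to +90 mm in this frame, which lies on the bench top; x points from the open loading end (near the robot) to the end stop. A leaf crosses above the V at x +50 to +90 mm, hinged at y = +70 (lugs 99 mm high), free end and catch on the -y side
- jig_v (a point): front end of the V block, on the V's centre line (y = 0), 55 mm above the bench, at x = -15 mm of drill_jig; axes as drill_jig. The 90 degree V runs from here along +x to the stop 115 mm away; block 60 mm wide, at most 45 mm high. A 43 mm round lies in it with its axis at this height. In front, 21 mm before this point, stands a slim tail rest, 12 mm across (18 mm at its foot), 44 mm high
- jig_stop (a point): middle of the end stop's face, on the centre line of the V, 55 mm above the bench, at x = +100 mm of drill_jig; axes as drill_jig. The stop is 34 mm wide and 64 mm high. The middle of the coupling's wide end face belongs here
- leaf (a joint): hinge of the jig's leaf: 0 is shut, level and held by the catch (it can be pressed 0.02 rad beyond), 0.80 rad is raised, where its spring holds it at the start. Shutting it at the thumb rest takes about 10 N at the end, as sprung rubber feet under it meet the coupling in the last 3 mm. Let go before the catch has it, it springs up again
- leaf_rest (a point): middle of the ribbed thumb rest (34 x 34 mm) on top of the leaf, 125 mm from the hinge axis; z out of the leaf's upper face. Leaf: aluminium plate 40 mm wide, 12 mm thick, 145 mm long from the hinge, with a drill bush (24 mm across, 9 mm high) on top 70 mm from the hinge. Shut, this point is at x = +70, y = -55 mm of drill_jig, 96.5 mm above the bench
- leaf_hinge (a point): middle of the leaf's hinge axis, which lies along drill_jig's x, 88 mm above the bench
- catch (a joint): sprung hook on the -y side of the jig, 0 rad upright (as when it holds the leaf); the leaf's nose pushes it outward about 0.1 rad on the way down and it snaps back over the nose. Its top stands 111 mm above the bench, at y = -81 to -117 mm of drill_jig
- work_coupling: stepped round metal coupling, 139 mm long, 0.6 to 0.95 kg, lying on its side on the bench, slightly tip down. Origin: middle of the wide end face; z runs along the part to the narrow end. Diameter 43 mm at z 4 to 52 mm, tapering to a neck of 34 mm at z 66 to 80 mm, 30 mm at z 81 to 94 mm, then tapering to 20 mm at z 139 mm. Centre of mass at z = 54 mm
- coupling_tip (a point): middle of the coupling's narrow end face
- paste_tin: bystander: tin of assembly paste with a black lid, 70 mm across, 55 mm high; origin at the middle of its underside
- spring_2: bystander: coil spring lying down, 59 mm long, 18 mm across; origin under its middle
- hex_key_0: bystander: black hexagon key lying flat, 32 x 104 x 8 mm; origin under its middle
- plug_gauge: bystander: plug gauge (black knurled grip, bright ends) lying near the blue crates, 99 mm long, 22 mm across; origin under its middle

How it is judged:
By the outcome, as a careful person would: the job done as asked, in the order asked, and still so for the second after the job is handed in, with the robot touching nothing.
It also fails if it takes over 61 s, if anything falls off the work surface, if the arm or the gripper's body presses on something with over 40 N, if the wrist force passes 120 N, or if a joint passes its speed limit or range.

## Robot

A 7-joint arm with a two-finger parallel gripper is mounted at the origin on a cart in front of the work surface, level with it; the furniture and walls round the work are solid. World frame = base frame: x ahead of the robot, y to its left, z up, the work surface at z = 0. Lengths are in mm, angles in rad, forces in N, time in s.
With the tool pointing down it reaches from about 350 to 900 mm from the base axis. Payload 19.9 kg.
Tool frame: the origin (TCP) lies between the finger pads; the fingertips stand 22 mm ahead of it and the grasp point (between the pads) lies 3 mm ahead of it (arm.tip_reach is the distance from the TCP to the fingertips, in mm); z points along the fingers, y is the direction in which the jaws open and shut (so a half turn about z gives the same grasp; the last joint's range is limited). The gripper opens to 85 mm and grips with 20 to 120 N. Pads are 22 mm wide; open, the fingers measure 114 mm over their backs; the gripper's body (76 mm by 85 mm) begins 54 mm behind the grasp point. The pads swing forward as they close: fully open they stand 13 mm farther back than shut.
Start: joints at [1.091, 0.417, -0.01, 1.614, 0.005, 1.111, -0.053], TCP at [264.962, -566.038, 253.26] pointing down, gripper open.
Joint ranges: [-2.81, 2.81], [-0.39, 2.02], [-1.27, 1.25], [0.06, 2.57], [-1.19, 4.33], [0.19, 2], [-2.82, 2.82]. Speed limits (rad/s): [1.89, 1.89, 2.39, 2.39, 3.01, 3.01, 3.01].

## Interface

Orientations are given as [roll, pitch, yaw] about the fixed x, y, z axes, in that order (R = Rz(yaw) Ry(pitch) Rx(roll)).
In Python, from cell import arm gives the robot as it stands.
- The arm moves only by the tool carry_out, never from a script. Its argument "plan" is a list that holds one entry, the list of rows, each a list of 4 numbers: the shift along the tool's x, y, z in units of 0.04 m (1.0 is 0.04 m), then the turn about the tool's z in units of 0.15 rad (1.0 is 0.15 rad). In form: [[[tx, ty, tz, spin], ...]]. A call has 1 to 8 rows; each row shifts and turns the commanded pose from where the row before left it, along the tool's axes as they then stand; what a row does not reach is not made up. A row lasts 1/10 s, in which the tool goes at most 50 mm and 8.59 degrees, less where a joint would pass 70% of its speed; a pose out of reach is approached as far as the arm can. A call with a number of a shift or a turn outside -1 to 1 is refused whole. A call with a gripper value outside its range is refused whole. "fingers" is the closure, from 0 (fully open) to 1 (shut), set as the call begins (left out, the last holds). The fingers move at their own pace and stop on an object; the grip force is fixed at half the most. Time passes only in rows, so rows that do not move let the fingers close. It gives the time, the measured TCP pose, the force and the opening at its end, in the units of the state.
- arm.state(): the state, without advancing time (a new reading comes with each control period).
- arm.grab_frame(name): name is "scene" or "top" or "wrist"; returns a dict with "image" (480x640x3 uint8, red, green, blue), "fx", "fy", "cx", "cy" (pixels), "D" ([k1, k2, p1, p2, k3] as OpenCV has them; the pictures are not rectified), "eye" and "attitude" of the camera in the world; the wrist camera has in their place "mount" (4x4, takes a point from camera to tool coordinates, whose origin is the TCP and whose axes are the flange's). Camera axes: x right, y down, z forward; pixel columns grow to the right and rows downward; lengths in mm; the calibration is good to about 2 mm. A picture is of the moment at which its call begins: read the wrist's pose just before it. There is no depth.
- arm.job_done(): hands the job in, once; it reports no verdict.
The state is a dict: "clock": time; "qpos": joint angles; "joint_vel": joint speeds; "effort": joint torques, N m; "ee_pos": TCP position; "tool_rot": TCP orientation; "contact_force": force on the tool from outside, world axes, zero at the start; "moment": the same for the moment, N m; "grip_width": finger opening in mm.
Only numpy, scipy, OpenCV 4.12 (cv2) and the standard library are available. Lean on these libraries where they do the work, as an engineer would, in place of code of your own. Each camera call takes 0.05 s, during which the arm holds its last target.

## Working session

There is one attempt and no reset: what is moved stays moved. The work goes in short steps, Python scripts to look and compute and a tool call to move; the robot and the scene stay as the last step left them, time stands still between calls to the robot, and variables do not carry over. Pictures are saved under pics/ and viewed, and the job is handed in when it is done.

Besides the shell and the picture viewer there is one more tool, called as name(argument=value, ...) on one line, values as JSON. carry_out: Moves the arm, as the interface text tells. Its arguments: {"type":"object","properties":{"plan":{"type":"array"},"fingers":{"type":"number"}},"required":["plan"]}

```bash
ls; mkdir -p pics
python3 - <<'E'
from cell import arm
import cv2,json
print(arm.state())
for n in ("scene","top","wrist"):
    f=arm.grab_frame(n); cv2.imwrite(f"pics/{n}0.png",f["image"][:,:,::-1])
    print(n,{k:(v.tolist() if hasattr(v,'tolist') else v) for k,v in f.items() if k!="image"})
E
```

```text
pics
{'clock': 0.0, 'qpos': array([ 1.09151203,  0.41797163, -0.01032745,  1.61413187,  0.00469273,
        1.11071785, -0.05299682]), 'joint_vel': array([-0.000547  , -0.00065871,  0.00093363, -0.00079841, -0.00043089,
       -0.00160173,  0.00136381]), 'effort': array([ 3.29308998e-03, -8.64423537e+01,  6.80562314e-01, -4.34889221e+01,
        1.91547774e-02,  7.38966046e-03, -4.22931782e-05]), 'ee_pos': array([ 264.83617497, -565.77745669,  252.67939257]), 'tool_rot': array([-3.14039035e+00,  7.41172710e-05,  4.37814700e-01]), 'contact_force': array([-0.47684328, -0.41970946, -0.2078285 ]), 'moment': array([ 0.00825671,  0.0347897 , -0.00309049]), 'grip_width': 85.23198781158895}
scene {'fx': 508.9555985605212, 'fy': 508.9555985605212, 'cx': 331.86299329922974, 'cy': 248.21191241591703, 'D': [-0.0985301196488043, 0.0, 0.0, 0.0, 0.0], 'eye': [110.43269373785681, 493.7951054540125, 426.58384764423937], 'attitude': [-1.9636160466181654, -0.016360571759352904, -2.578523710691612]}
top {'fx': 564.0173136226176, 'fy': 564.0173136226176, 'cx': 310.4462028037388, 'cy': 237.29585386122992, 'D': [-0.017674155677397253, 0.0, 0.0, 0.0, 0.0], 'eye': [283.91897808994395, -155.0024648356321, 1046.6431041031942], 'attitude': [-2.915869144034123, 0.003584733501281523, -1.5791801865955968]}
wrist {'fx': 429.1544092880947, 'fy': 429.1544092880947, 'cx': 320.051593080639, 'cy': 241.16703243139233, 'D': [0.035171136276513186, 0.0, 0.0, 0.0, 0.0], 'mount': [[-0.0003394876794652302, -0.9615978761652269, -0.27446203617738824, 70.29341008476995], [0.9999996535122386, -0.00011783708298368387, -0.0008240690634540909, 0.052386664491255175], [0.0007600812554979603, -0.2744622208409463, 0.9615975829875708, -120.15133778186294], [0.0, 0.0, 0.0, 1.0]]}
```

View pics/scene0.png

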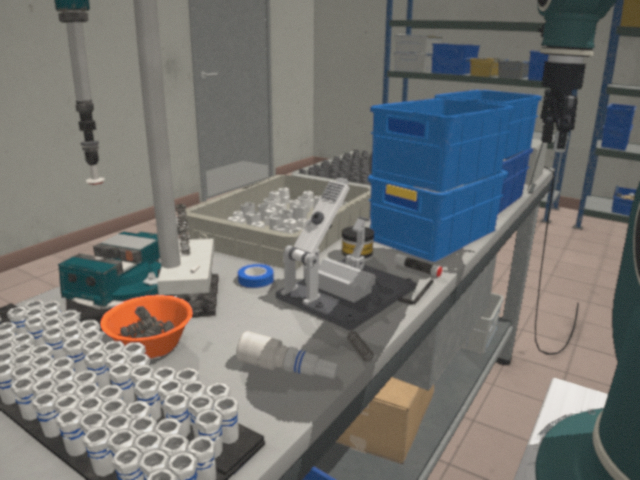

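View pics/top0.png

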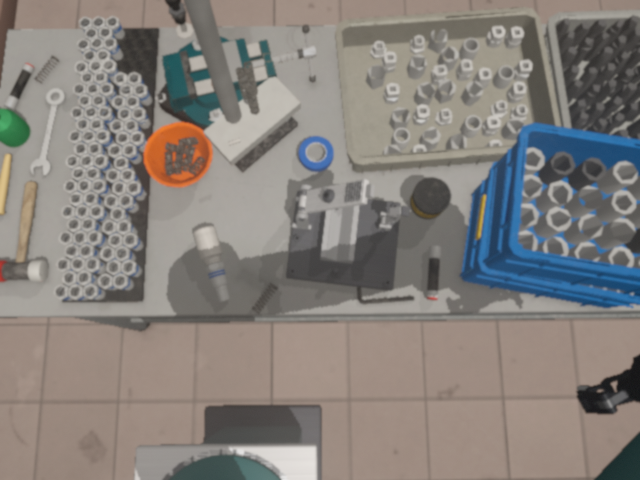

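View pics/wrist0.png

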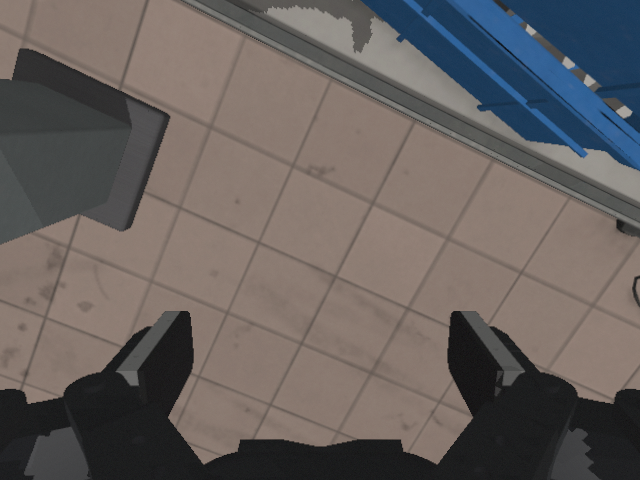

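Top view: the coupling lies with its wide end at about (206,232) and its tip at about (223,300). The jig base spans about (290-400, 190-288), with the leaf across its far side. I'll enlarge these.

Run:
```python
import cv2
a=cv2.imread("pics/top0.png")
cv2.imwrite("pics/c1.png",cv2.resize(a[170:300,280:410],None,fx=5,fy=4.6,interpolation=cv2.INTER_CUBIC))
cv2.imwrite("pics/c2.png",cv2.resize(a[210:320,180:300],None,fx=5,fy=5,interpolation=cv2.INTER_CUBIC))
b=cv2.imread("pics/scene0.png")
cv2.imwrite("pics/c3.png",cv2.resize(b[170:330,265:465],None,fx=3.75,fy=3.75,interpolation=cv2.INTER_CUBIC))
cv2.imwrite("pics/c4.png",cv2.resize(b[310:410,220:380],None,fx=5,fy=5,interpolation=cv2.INTER_CUBIC))
```

```text
(no output)
```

View pics/c1.png

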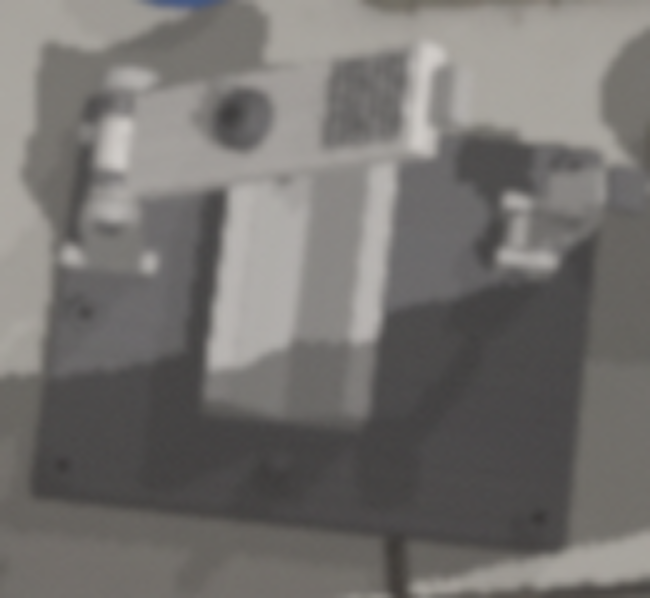

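View pics/c2.png

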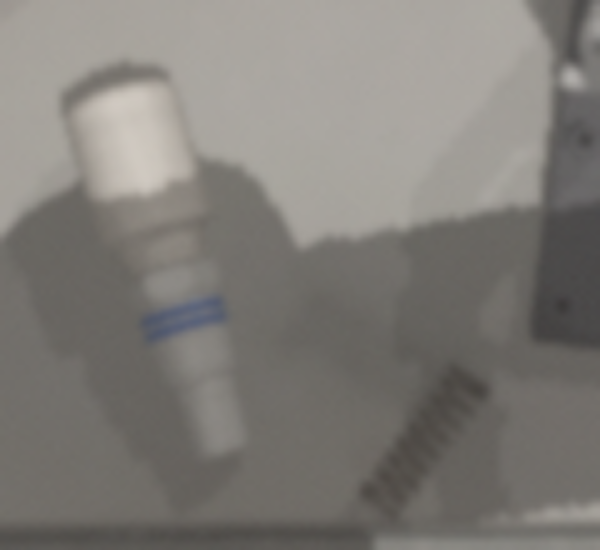

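View pics/c3.png

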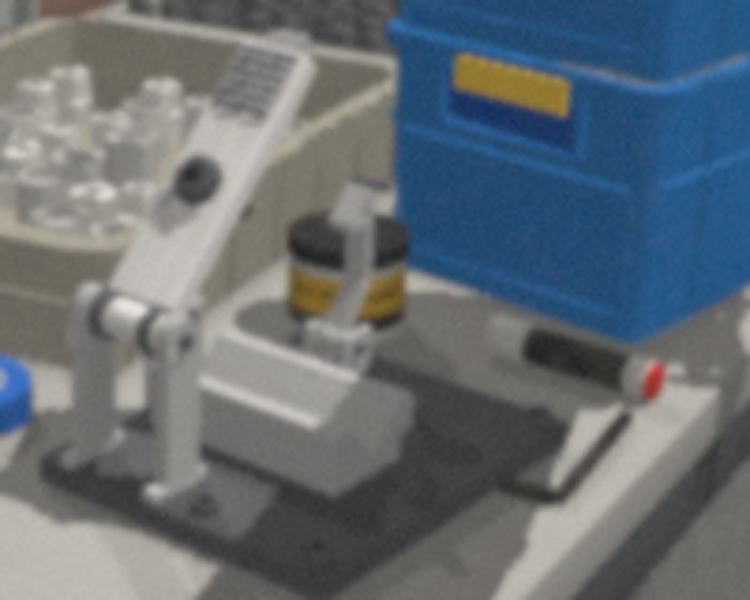

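View pics/c4.png

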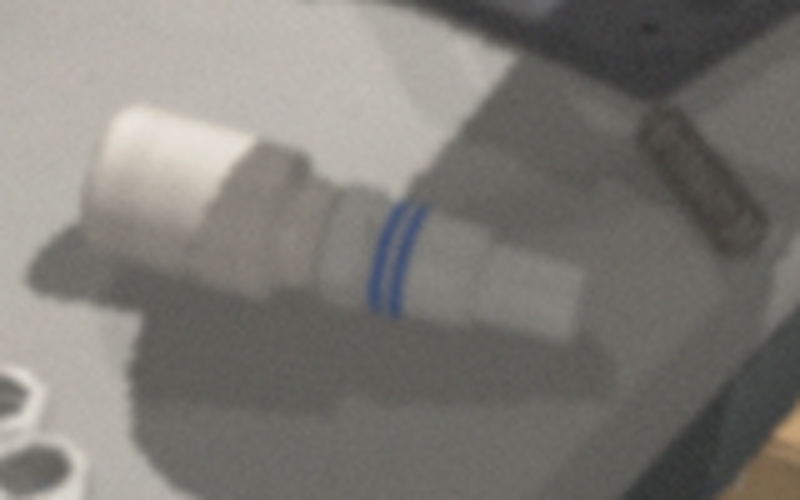

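```bash
cat > h.py <<'E'
import numpy as np,cv2
from cell import arm
from scipy.spatial.transform import Rotation as Rn
CAM={"scene":dict(f=508.9556,c=(331.863,248.212),D=[-0.09853,0,0,0,0],eye=[110.433,493.795,426.584],att=[-1.963616,-0.0163606,-2.5785237]),
"top":dict(f=564.0173,c=(310.446,237.296),D=[-0.017674,0,0,0,0],eye=[283.919,-155.0025,1046.643],att=[-2.915869,0.0035847,-1.5791802])}
W=dict(f=429.1544,c=(320.0516,241.167),D=[0.035171,0,0,0,0])
M=np.array([[-0.0003394876794652302, -0.9615978761652269, -0.27446203617738824, 70.29341008476995], [0.9999996535122386, -0.00011783708298368387, -0.0008240690634540909, 0.052386664491255175], [0.0007600812554979603, -0.2744622208409463, 0.9615975829875708, -120.15133778186294], [0,0,0,1]])
def K(c): return np.array([[c["f"],0,c["c"][0]],[0,c["f"],c["c"][1]],[0,0,1.]])
def pose(n,st=None):
    if n=="wrist":
        R=Rn.from_euler("xyz",st["tool_rot"]).as_matrix(); return W,R@M[:3,:3],R@M[:3,3]+st["ee_pos"]
    c=CAM[n]; return c,Rn.from_euler("xyz",c["att"]).as_matrix(),np.array(c["eye"])
def onz(n,px,z,st=None):
    c,R,e=pose(n,st)
    u=cv2.undistortPoints(np.array(px,float).reshape(-1,1,2),K(c),np.array(c["D"]))[:,0]
    d=np.c_[u,np.ones(len(u))]@R.T
    return e+d*((np.asarray(z)-e[2])/d[:,2])[:,None]
def proj(n,P,st=None):
    c,R,e=pose(n,st)
    q=(np.array(P,float).reshape(-1,3)-e)@R
    return cv2.projectPoints(q,np.zeros(3),np.zeros(3),K(c),np.array(c["D"]))[0][:,0]
E
python3 - <<'E'
from h import *
print(arm.tip_reach)
g=lambda x,y:(280+x/5-.4,170+y/4.6-.4)
A=onz("top",[g(35,495),g(570,550),g(606,170)],14); print(A.round(1), np.linalg.norm(A[0]-A[1]))
d=A[0]-A[1]; yaw=np.arctan2(-d[0],d[1]);print("yaw",yaw)
V=onz("top",[g(205,412),g(368,427)],45);print("Vfront corners",V.round(1),np.linalg.norm(V[0]-V[1]))
s=lambda x,y:(180+x/5-.4,210+y/5-.4)
C=onz("top",[s(115,75),s(226,457),s(185,320)],[28,10,16]);print(C.round(1),np.linalg.norm(C[0]-C[1]))
E
```

```text
22.0
[[ 445.8 -108.6   14. ]
 [ 421.8 -305.4   14. ]
 [ 579.5 -325.7   14. ]] 198.33174052246656
yaw -0.12130759096671102
Vfront corners [[ 473.3 -171.3   45. ]
 [ 466.7 -230.1   45. ]] 59.07429952434996
[[544.   47.6  28. ]
 [403.2   5.3  10. ]
 [453.3  20.9  16. ]] 148.1572024380216
```

carry_out(plan=[[[0.7, -0.82, -0.15, 0], [0.7, -0.82, -0.15, 0], [0.7, -0.82, -0.15, 0], [0.7, -0.82, -0.15, 0], [0.7, -0.82, -0.15, 0], [0.7, -0.82, -0.15, 0], [0.7, -0.82, -0.15, 0], [0.7, -0.82, -0.15, 0]]], fingers=0)

```text
clock: 0.95
ee_pos: [356.6, -231.7, 301.5]
tool_rot: [3.141, 0.0, 0.438]
contact_force: [1.0, -0.3, -0.1]
grip_width: 85.8
```

carry_out(plan=[[[0, 0, 0, -1], [0, 0, 0, -1], [0, 0, 0, -1], [0, 0, 0, -1], [0, 0, 0, -1], [0, 0, 0, -1], [0, 0, 0, -1], [0, 0, 0, -1]]])

```text
clock: 1.75
ee_pos: [356.5, -233.4, 301.2]
tool_rot: [-3.141, -0.0, 1.644]
contact_force: [0.2, -0.8, -0.2]
grip_width: 85.4
```

carry_out(plan=[[[0, 0, 0, -1], [0, 0, 0, -1], [0, 0, 0, -1], [0, 0, 0, -1], [0, 0, 0, -1], [0, 0, 0, -1], [0, 0, 0, -1], [0, 0, 0, -1]]])

```text
clock: 2.55
ee_pos: [356.5, -233.4, 301.2]
tool_rot: [3.142, -0.0, 2.844]
contact_force: [0.4, -0.4, -0.5]
grip_width: 85.7
```

carry_out(plan=[[[0, 0, 0, -0.6], [0, 0, 0, -0.6], [-0.7, 0.5, 0, 0], [-0.7, 0.5, 0, 0], [0, 0, 0, 0], [0, 0, 0, 0]]])

```text
clock: 3.15
ee_pos: [417.2, -200.3, 300.9]
tool_rot: [3.141, -0.001, 3.019]
contact_force: [0.5, -0.6, 0.3]
grip_width: 85.5
```

Run:
```python
from h import *
import pickle
st=arm.state(); f=arm.grab_frame("wrist"); pickle.dump(st,open("st1.pkl","wb"))
print(st["ee_pos"],st["tool_rot"],st["qpos"]); cv2.imwrite("pics/w1.png",f["image"][:,:,::-1])
```

```text
[ 417.18398436 -200.32724289  300.92888587] [ 3.14114425e+00 -8.25667770e-04  3.01889708e+00] [ 0.67311091  0.08725011 -0.30849892  1.9317878   0.02902821  1.12772721
  1.80134176]
```

View pics/w1.png

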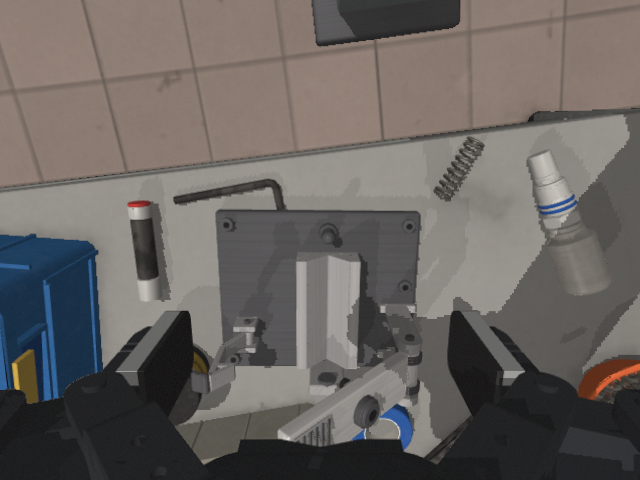

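The wrist view has the jig base's front corners at about (217,210) and (419,211), the tail rest at (330,234) and the V front at (297-360,253). The coupling runs from its tip at (540,155) to the wide end at (585,290). I'll enlarge both.

Run:
```python
import cv2
a=cv2.imread("pics/w1.png")
cv2.imwrite("pics/c5.png",cv2.resize(a[200:400,205:435],None,fx=3,fy=3,interpolation=cv2.INTER_CUBIC))
cv2.imwrite("pics/c6.png",cv2.resize(a[145:305,500:640],None,fx=3.7,fy=3.7,interpolation=cv2.INTER_CUBIC))
```

```text
(no output)
```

View pics/c5.png

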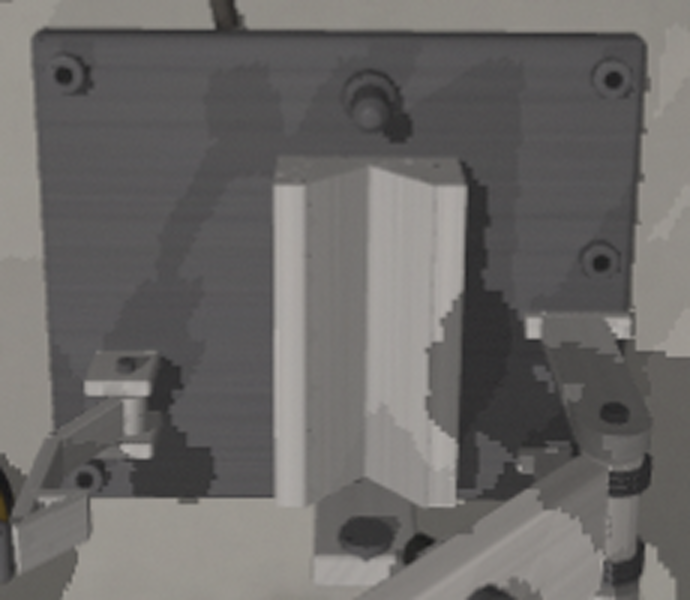

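View pics/c6.png

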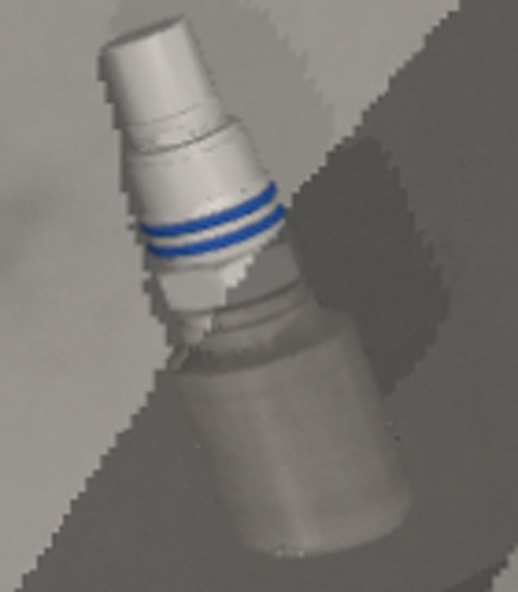

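```bash
cat > fit.py <<'E'
from h import *
import pickle
from scipy.optimize import least_squares
st=pickle.load(open("st1.pkl","rb"))
g=lambda x,y:(205+x/3-.33,200+y/3-.33)
J=np.array([[-55,-110,14],[-55,90,14],[-15,-30,45],[-15,30,45],[-15,0,24.6],[-36,0,44]],float)
px=np.array([g(37,35),g(646,38),g(275,184),g(466,184),g(370,163),g(370,112)])
def T(p,J):
    c,s=np.cos(p[2]),np.sin(p[2]); return np.c_[p[0]+c*J[:,0]-s*J[:,1],p[1]+s*J[:,0]+c*J[:,1],J[:,2]]
r=least_squares(lambda p:(proj("wrist",T(p,J),st)-px).ravel(),[490,-204,-.12],loss="soft_l1")
print(r.x, (proj("wrist",T(r.x,J),st)-px).round(1).tolist())
gt=lambda x,y:(280+x/5-.4,170+y/4.6-.4)
pt=np.array([gt(35,495),gt(570,550)])
print("top resid",(proj("top",T(r.x,J[[1,0]]),st)-pt).round(1).tolist())
k=lambda x,y:(500+x/3.7-.4,145+y/3.7-.4)
C=onz("wrist",[k(143,34),k(265,342),k(324,512)],[10,22,27],st);print(C.round(1).tolist())
d=C[2]-C[0];print(np.linalg.norm(d),np.arctan2(-d[1],-d[0]), np.linalg.norm(C[1]-C[0]))
E
python3 fit.py
```

```text
[ 4.88339191e+02 -2.01763680e+02 -1.26721038e-01] [[-3.0, -0.3], [1.2, -0.6], [-0.7, -0.2], [0.7, 0.0], [-0.2, 0.2], [0.4, 1.7]]
top resid [[-1.6, 0.3], [-0.8, 1.0]]
[[404.5, 6.1, 10.0], [485.5, 32.3, 22.0], [532.3, 45.9, 27.0]]
134.9528386808184 -2.8391976301306796 85.97868980722009
```

carry_out(plan=[[[-0.2, 0.86, 0, 0], [-0.2, 0.86, 0, 0], [-0.2, 0.86, 0, 0], [-0.15, 0.86, 0, 0], [-0.15, 0.86, 0, 0], [-0.15, 0.86, 0, 0], [-0.15, 0.89, 0, 0], [0, 0, 0, 0]]])

```text
clock: 4.0
ee_pos: [494.8, 37.0, 301.4]
tool_rot: [3.141, 0.0, 3.022]
contact_force: [0.2, -0.1, 0.2]
grip_width: 85.2
```

carry_out(plan=[[[0, 0, 0.6, -0.95], [0, 0, 0.6, -0.94], [0, 0, 0.6, -0.94], [0, 0, 0.6, 0], [0, 0, 0.6, 0], [0, 0, 0.5, 0], [0, 0, 0, 0], [0, 0, 0, 0]]])

```text
clock: 4.8
ee_pos: [494.5, 32.9, 161.8]
tool_rot: [-3.141, -0.0, -2.842]
contact_force: [-0.5, 0.1, 1.1]
grip_width: 85.4
```

Run:
```python
from h import *
import pickle
st=arm.state(); f=arm.grab_frame("wrist"); pickle.dump(st,open("st2.pkl","wb"))
print(st["ee_pos"],st["tool_rot"],st["qpos"]); cv2.imwrite("pics/w2.png",f["image"][:,:,::-1])
```

```text
[494.54333636  32.86926661 161.78315711] [-3.14143161e+00 -3.89886600e-04 -2.84172561e+00] [ 0.3309587   0.35196596 -0.54180437  1.99995819  0.23886474  0.85145972
  1.5281866 ]
```

View pics/w2.png

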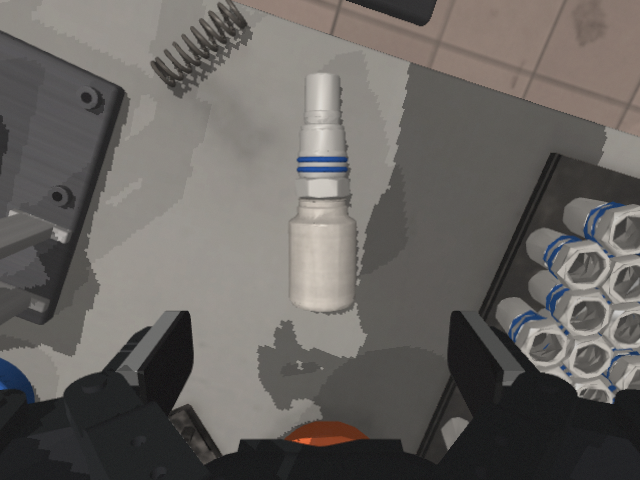

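Run:
```python
from h import *
import pickle
st=pickle.load(open("st2.pkl","rb"))
C=onz("wrist",[(323,74),(322.5,215),(322.5,305)],[18,36,40],st)
R=Rn.from_euler("xyz",st["tool_rot"]).as_matrix()
print(C.round(1).tolist(),((C-st["ee_pos"])@R).round(1).tolist())
# predict along axis
tip=np.array([404.5,6.1,10]);d=np.array([.955,.297,0])
for z,h in((139,20),(52,43),(4,47)): print(z,proj("wrist",[tip+d*(139-z)*.991+[0,0,h-10]],st))
```

```text
[[403.7, 6.4, 18.0], [478.8, 29.3, 36.0], [531.7, 45.7, 40.0]] [[94.6, 1.5, 143.8], [16.0, 1.3, 125.8], [-39.4, 1.3, 121.8]]
139 [[322.13451249  74.92772365]]
52 [[322.3716524  231.86840034]]
4 [[322.44260746 310.75774538]]
```

carry_out(plan=[[[0, 0.03, 0.6, 0], [0, 0, 0.6, 0], [0, 0, 0.6, 0], [0, 0, 0.6, 0], [0, 0, 0.5, 0], [0, 0, 0.32, 0], [0, 0, 0, 0], [0, 0, 0, 0]]])

```text
clock: 5.65
ee_pos: [494.8, 34.8, 33.4]
tool_rot: [-3.141, 0.001, -2.841]
contact_force: [0.9, -0.2, -0.6]
grip_width: 85.3
```

carry_out(plan=[[[0, 0, 0, 0], [0, 0, 0, 0], [0, 0, 0, 0], [0, 0, 0, 0], [0, 0, 0, 0], [0, 0, 0, 0], [0, 0, 0, 0], [0, 0, 0, 0]]], fingers=1)

```text
clock: 6.45
ee_pos: [494.6, 35.0, 33.2]
tool_rot: [-3.141, 0.001, -2.841]
contact_force: [-3.5, 0.5, 11.9]
grip_width: 40.7
```

Run:
```python
from h import *
st=arm.state(); f=arm.grab_frame("wrist")
print(st["ee_pos"],st["grip_width"]); cv2.imwrite("pics/w3.png",f["image"][:,:,::-1])
```

```text
[494.57281138  35.0219556   33.18798302] 40.650915233943174
```

View pics/w3.png

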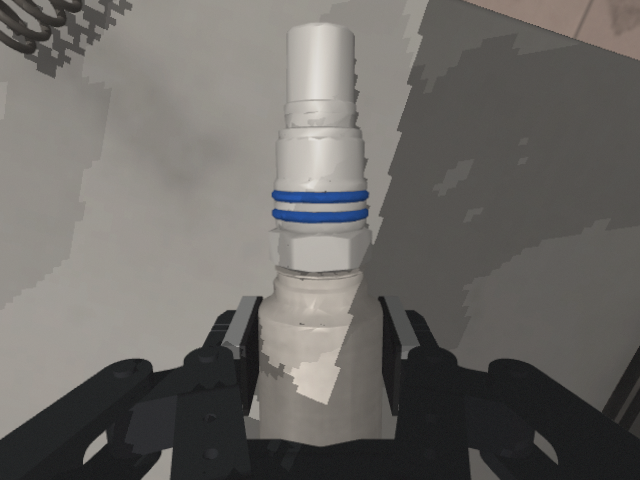

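Run:
```python
from h import *
st=arm.state();R=Rn.from_euler("xyz",st["tool_rot"]).as_matrix()
for x in(11,-11):
  for z in(-20,-10,0,5,10,15,22):
    print(x,z,proj("wrist",[R@np.array([x,-20.3,z])+st["ee_pos"],R@np.array([x,20.3,z])+st["ee_pos"]],st).round(0).tolist())
a=cv2.imread("pics/w3.png");cv2.imwrite("pics/c7.png",cv2.resize(a[270:450,190:450],None,fx=3,fy=3,interpolation=cv2.INTER_CUBIC))
```

```text
11 -20 [[243.0, 354.0], [398.0, 354.0]]
11 -10 [[249.0, 335.0], [392.0, 335.0]]
11 0 [[254.0, 320.0], [386.0, 320.0]]
11 5 [[256.0, 312.0], [384.0, 312.0]]
11 10 [[259.0, 306.0], [382.0, 306.0]]
11 15 [[261.0, 300.0], [380.0, 300.0]]
11 22 [[263.0, 292.0], [377.0, 292.0]]
-11 -20 [[246.0, 426.0], [394.0, 426.0]]
-11 -10 [[252.0, 403.0], [389.0, 403.0]]
-11 0 [[257.0, 382.0], [384.0, 383.0]]
-11 5 [[259.0, 374.0], [382.0, 374.0]]
-11 10 [[261.0, 365.0], [380.0, 365.0]]
-11 15 [[263.0, 357.0], [378.0, 357.0]]
-11 22 [[265.0, 347.0], [375.0, 347.0]]
```

View pics/c7.png

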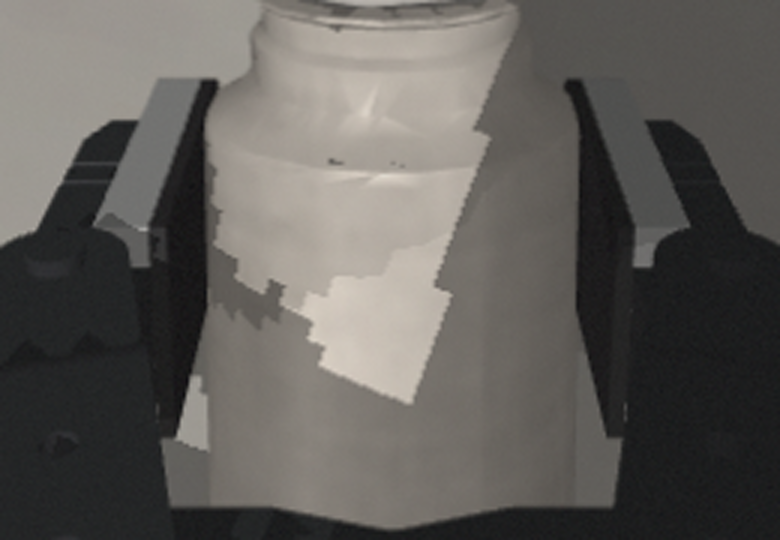

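carry_out(plan=[[[0, 0, -0.3, 0], [0, 0, -0.6, 0], [0, 0, -0.8, 0], [0, 0, -0.8, 0], [0, 0, -0.8, 0], [0, 0, -0.7, 0], [0, 0, -0.3, 0], [0, 0, 0, 0]]])

```text
clock: 7.3
ee_pos: [494.6, 34.6, 205.6]
tool_rot: [-3.141, 0.002, -2.841]
contact_force: [-0.6, 0.3, -7.6]
grip_width: 40.1
```

carry_out(plan=[[[0.3, -0.4, 0, 0], [0.45, -0.7, 0, 0], [0.45, -0.7, 0, 0], [0.45, -0.7, 0, 0], [0.45, -0.7, 0, 0], [0.45, -0.7, 0, 0], [0.42, -0.69, 0, 0], [0.3, -0.4, 0, 0]]])

```text
clock: 8.1
ee_pos: [426.8, -196.7, 202.7]
tool_rot: [3.14, -0.002, -2.843]
contact_force: [0.7, 0.5, -6.6]
grip_width: 40.3
```

carry_out(plan=[[[0, 0, 0, 0.6], [0, 0, 0, 0.7], [0, 0, 0, 0.7], [0, 0, 0, 0.6], [0, 0, 0, 0.22], [0, 0, 0, 0], [0, 0, 0, 0]]])

```text
clock: 8.8
ee_pos: [427.9, -194.4, 203.4]
tool_rot: [3.141, -0.002, 3.021]
contact_force: [0.6, 0.8, -6.2]
grip_width: 40.2
```

Run:
```python
from h import *
import pickle
st=arm.state(); f=arm.grab_frame("wrist"); pickle.dump(st,open("st4.pkl","wb"))
print(st["ee_pos"],st["tool_rot"],st["contact_force"],st["grip_width"]); cv2.imwrite("pics/w4.png",f["image"][:,:,::-1])
f=arm.grab_frame("scene");cv2.imwrite("pics/s4.png",cv2.resize(f["image"][150:350,220:480,::-1],None,fx=3,fy=3,interpolation=cv2.INTER_CUBIC))
```

```text
[ 427.94662152 -194.42411376  203.414241  ] [ 3.14094224e+00 -1.76517069e-03  3.02066339e+00] [ 0.57957737  0.75101912 -6.1501924 ] 40.23140411437016
```

View pics/w4.png

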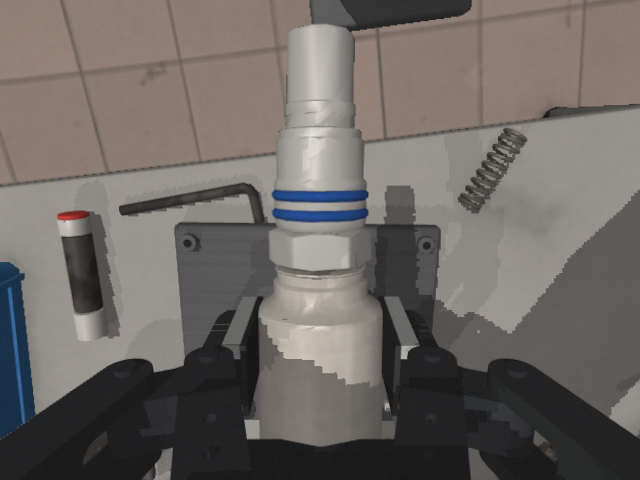

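View pics/s4.png

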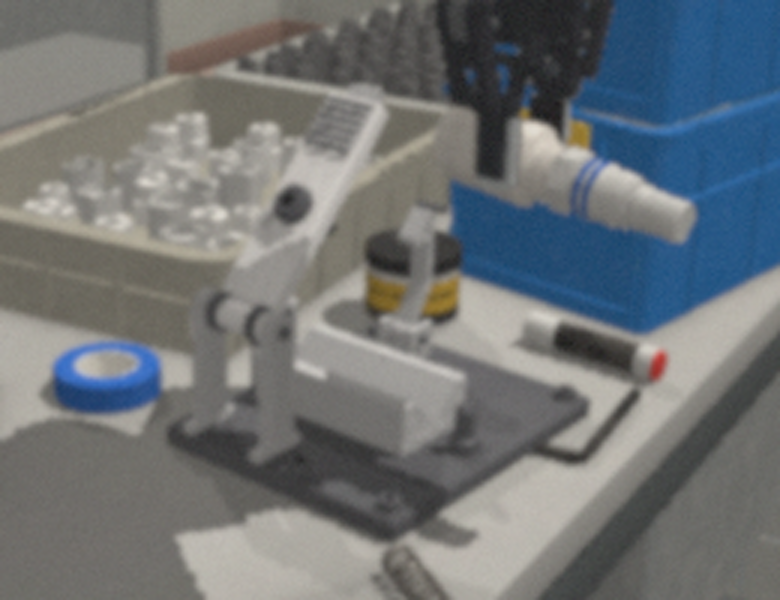

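Run:
```python
from h import *
import pickle
st=pickle.load(open("st4.pkl","rb"))
a=cv2.imread("pics/w4.png");cv2.imwrite("pics/c8.png",cv2.resize(a[215:265,165:450],None,fx=2.8,fy=5,interpolation=cv2.INTER_CUBIC))
for p in ([488.3,-201.8,-.1267],[488.3,-201.8,-.121]):
  c,s=np.cos(p[2]),np.sin(p[2])
  J=np.array([[-55,-110,14],[-55,90,14]])
  print(proj("wrist",np.c_[p[0]+c*J[:,0]-s*J[:,1],p[1]+s*J[:,0]+c*J[:,1],J[:,2]],st))
print(onz("wrist",[(177,224),(438,225)],14,st))
```

```text
[[171.698506   224.87070319]
 [442.05162637 226.32580778]]
[[171.3497168  225.69395234]
 [441.6820146  225.65176775]]
[[ 419.65847683 -299.96860547   14.        ]
 [ 443.73850864 -108.48776555   14.        ]]
```

View pics/c8.png

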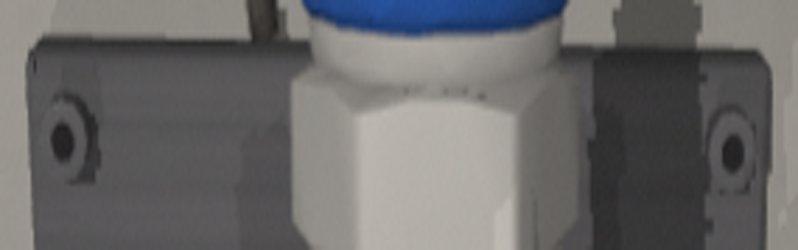

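carry_out(plan=[[[0, 0, 0.5, 0.04], [0, 0, 0.65, 0], [0, 0, 0.65, 0], [0, 0, 0.5, 0], [0, 0, 0, 0]]])

```text
clock: 9.4
ee_pos: [427.1, -194.1, 110.3]
tool_rot: [3.14, -0.004, 3.014]
contact_force: [-0.0, 0.5, -5.4]
grip_width: 40.2
```

carry_out(plan=[[[-0.25, 0, 0, 0], [-0.4, 0.01, 0, 0], [-0.4, 0, 0, 0], [-0.35, 0, 0, 0], [-0.2, 0, 0, 0], [0, 0, 0, 0], [0, 0, 0, 0], [0, 0, 0, 0]]])

```text
clock: 10.2
ee_pos: [491.5, -202.5, 112.7]
tool_rot: [-3.141, -0.0, 3.013]
contact_force: [0.3, 0.4, -6.7]
grip_width: 40.2
```

Run:
```python
from h import *
import pickle
st=arm.state(); f=arm.grab_frame("wrist"); pickle.dump(st,open("st5.pkl","wb"))
print(st["ee_pos"],st["tool_rot"],st["contact_force"],st["grip_width"]); cv2.imwrite("pics/w5.png",f["image"][:,:,::-1])
f=arm.grab_frame("scene");cv2.imwrite("pics/s5.png",cv2.resize(f["image"][150:350,220:480,::-1],None,fx=3,fy=3,interpolation=cv2.INTER_CUBIC))
```

```text
[ 491.45960323 -202.47797114  112.6566017 ] [-3.14147481e+00 -3.06689211e-04  3.01317753e+00] [ 0.27787646  0.38452587 -6.66749798] 40.24025955952945
```

View pics/w5.png

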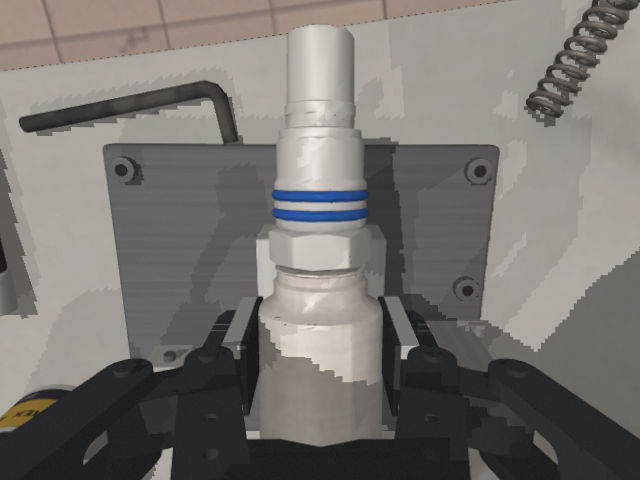

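View pics/s5.png

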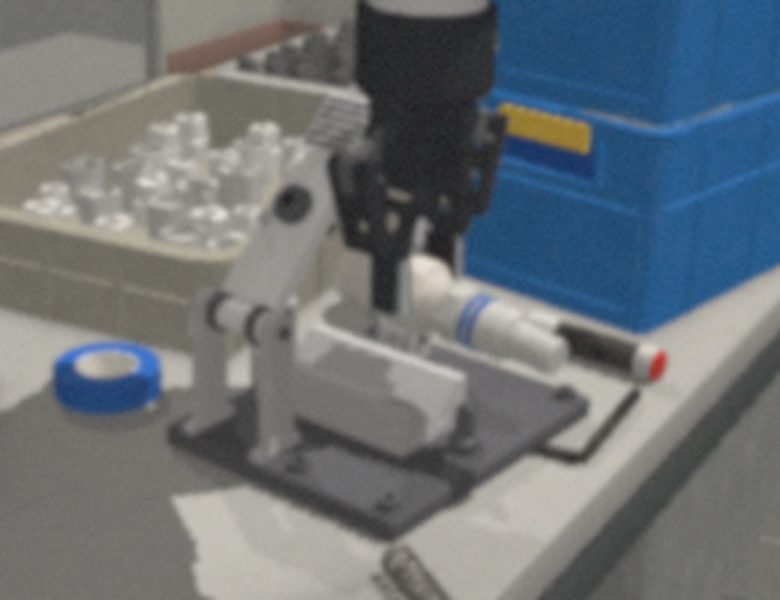

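V block edges are at 257 and 385 and the coupling's midline is at 321, so it is centred. Lowering.

carry_out(plan=[[[0, 0, 0.3, 0], [0, 0, 0.3, 0], [0, 0, 0.2, 0], [0, 0, 0.1, 0], [0, 0, 0, 0]]])

```text
clock: 10.8
ee_pos: [491.7, -202.2, 75.7]
tool_rot: [3.141, -0.001, 3.013]
contact_force: [0.1, -0.1, -6.3]
grip_width: 40.6
```

carry_out(plan=[[[0, 0, 0.06, 0], [0, 0, 0.06, 0], [0, 0, 0, 0]]])

```text
clock: 11.1
ee_pos: [493.0, -202.6, 72.4]
tool_rot: [-3.141, 0.002, 3.013]
contact_force: [1.3, 0.9, 5.5]
grip_width: 40.3
```

carry_out(plan=[[[0, 0, 0.04, 0], [0, 0, 0.04, 0], [0, 0, 0, 0]]])

```text
clock: 11.4
ee_pos: [493.9, -202.8, 69.8]
tool_rot: [-3.141, 0.004, 3.014]
contact_force: [5.4, 0.4, 6.9]
grip_width: 40.0
```

Run:
```python
from h import *
f=arm.grab_frame("wrist"); cv2.imwrite("pics/w6.png",f["image"][:,:,::-1])
```

```text
(no output)
```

View pics/w6.png

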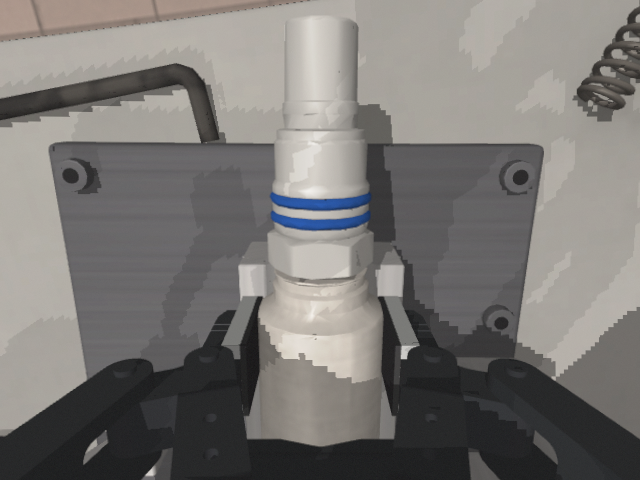

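carry_out(plan=[[[0, 0, 0.04, 0], [0, 0, 0.03, 0], [0, 0, 0, 0], [0, 0, 0, 0]]])

```text
clock: 11.85
ee_pos: [494.5, -202.8, 67.8]
tool_rot: [-3.141, 0.005, 3.014]
contact_force: [3.6, 1.6, 20.0]
grip_width: 40.1
```

carry_out(plan=[[[0, 0, 0, 0], [0, 0, 0, 0], [0, 0, 0, 0], [0, 0, 0, 0], [0, 0, 0, 0], [0, 0, 0, 0], [0, 0, 0, 0]]], fingers=0)

```text
clock: 12.55
ee_pos: [492.0, -202.4, 65.6]
tool_rot: [3.141, -0.0, 3.013]
contact_force: [0.0, 0.6, -0.2]
grip_width: 85.7
```

Run:
```python
from h import *
f=arm.grab_frame("wrist"); cv2.imwrite("pics/w7.png",f["image"][:,:,::-1])
```

```text
(no output)
```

View pics/w7.png

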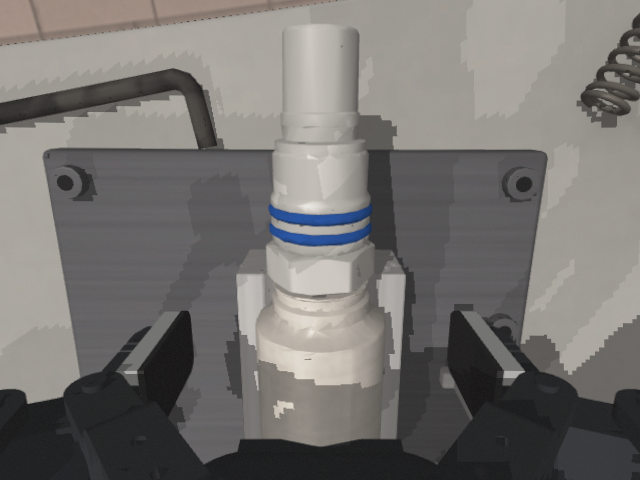

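carry_out(plan=[[[0, 0, -0.3, 0], [0, 0, -0.6, 0], [0, 0, -0.7, 0], [0, 0, -0.5, 0], [0, 0, 0, 0], [0.4, 0.01, 0, 0], [0.5, 0, 0, 0], [0.5, 0, 0, 0]]])

```text
clock: 13.4
ee_pos: [435.6, -194.6, 149.6]
tool_rot: [3.141, -0.0, 3.013]
contact_force: [0.2, 0.4, -0.0]
grip_width: 85.6
```

Run:
```python
from h import *
import pickle
st=arm.state();pickle.dump(st,open("st8.pkl","wb"))
f=arm.grab_frame("wrist"); cv2.imwrite("pics/w8.png",f["image"][:,:,::-1]);print(st["ee_pos"],st["tool_rot"])
```

```text
[ 435.58642211 -194.62118543  149.61061278] [ 3.14139638e+00 -4.14896124e-04  3.01345374e+00]
```

View pics/w8.png

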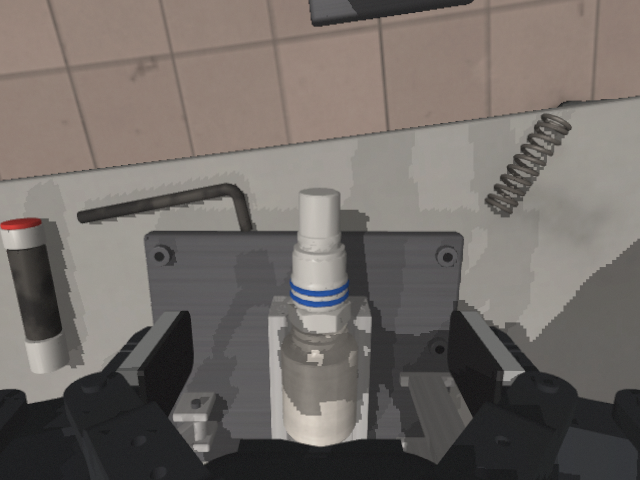

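```bash
cat >> h.py <<'E'
def tojig(P,p=(488.3,-201.5,-.1267)):
    P=np.asarray(P,float).reshape(-1,3);c,s=np.cos(p[2]),np.sin(p[2]);d=P[:,:2]-[p[0],p[1]]
    return np.c_[d@[c,s],d@[-s,c],P[:,2]]
E
python3 - <<'E'
from h import *
import pickle
st=pickle.load(open("st8.pkl","rb"))
for z in (55,62,70): print(tojig(onz("wrist",[(320,190),(320.5,443)],z,st)).round(1).tolist())
print(tojig(st["ee_pos"]))
E
```

```text
[[-89.0, 0.1, 55.0], [62.8, 0.1, 55.0]]
[[-90.1, 0.1, 62.0], [56.8, 0.1, 62.0]]
[[-91.4, 0.1, 70.0], [49.8, 0.1, 70.0]]
[[-53.16025682   0.16272034 149.61061278]]
```

carry_out(plan=[[[0.4, 0, 0, 0], [0.5, 0, 0, 0], [0.5, 0, 0, 0], [0.4, 0, 0, 0], [0, 0, 0, 0], [0, 0, 0, 0], [0, 0, 0, 0], [0, 0, 0, 0]]], fingers=1)

```text
clock: 14.25
ee_pos: [365.6, -185.7, 149.7]
tool_rot: [3.141, 0.0, 3.014]
contact_force: [-0.2, -0.8, -0.2]
grip_width: 0.0
```

carry_out(plan=[[[0, 0, 0.5, 0], [0, 0, 0.6, 0], [0, 0, 0.5, 0], [0, 0, 0.29, 0], [0, 0, 0, 0], [0, 0, 0, 0]]])

```text
clock: 14.85
ee_pos: [365.4, -185.7, 74.5]
tool_rot: [3.141, 0.0, 3.013]
contact_force: [0.0, 0.1, 0.4]
grip_width: 0.2
```

Run:
```python
from h import *
st=arm.state()
f=arm.grab_frame("wrist"); cv2.imwrite("pics/w9.png",f["image"][:,:,::-1]);print(tojig(st["ee_pos"]),st["tool_rot"],st["contact_force"],st["grip_width"])
f=arm.grab_frame("scene");cv2.imwrite("pics/s9.png",cv2.resize(f["image"][150:350,220:480,::-1],None,fx=3,fy=3,interpolation=cv2.INTER_CUBIC))
```

```text
[[-123.89808879    0.15767874   74.46143569]] [3.14149536e+00 1.78694919e-05 3.01349108e+00] [0.00859179 0.05030435 0.37575007] 0.20620124615891738
```

View pics/w9.png

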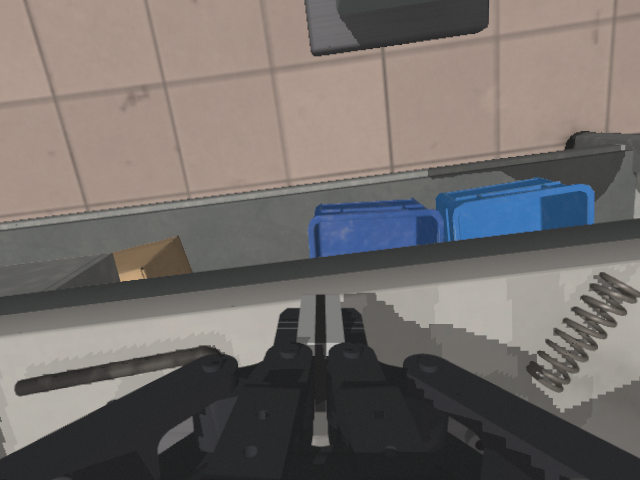

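View pics/s9.png

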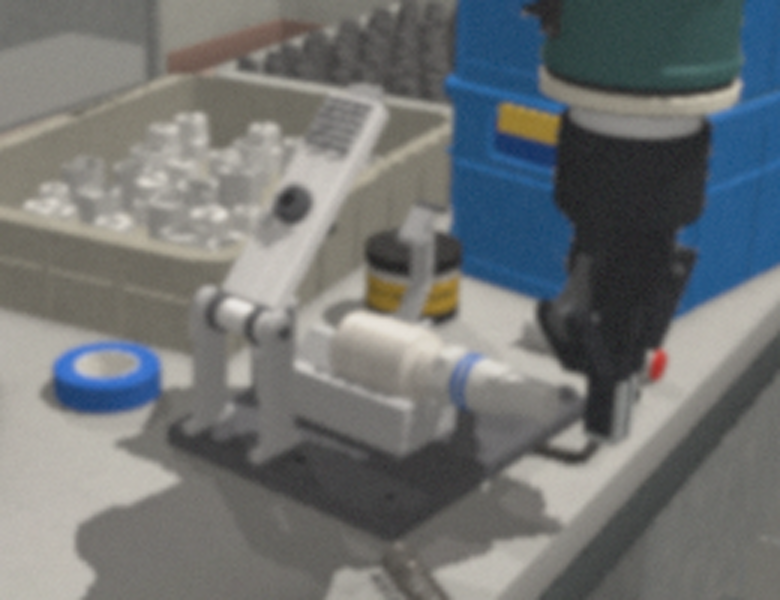

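carry_out(plan=[[[-0.2, 0, 0, 0], [-0.2, 0, 0, 0], [-0.15, 0, 0, 0], [-0.15, 0, 0, 0], [-0.15, 0, 0, 0], [-0.15, 0, 0, 0]]])

```text
clock: 15.55
ee_pos: [404.6, -190.7, 73.8]
tool_rot: [3.141, -0.001, 3.013]
contact_force: [-4.3, 0.8, -1.2]
grip_width: 0.1
```

carry_out(plan=[[[-0.15, 0, 0, 0], [-0.15, 0, 0, 0], [-0.1, 0, 0, 0], [-0.1, 0, 0, 0]]])

```text
clock: 15.95
ee_pos: [424.9, -193.4, 74.0]
tool_rot: [3.142, -0.0, 3.013]
contact_force: [-3.9, -0.2, -2.2]
grip_width: 0.0
```

Run:
```python
from h import *
st=arm.state()
print(tojig(st["ee_pos"]),st["tool_rot"],st["contact_force"],st["grip_width"])
f=arm.grab_frame("scene");cv2.imwrite("pics/s10.png",cv2.resize(f["image"][150:350,220:480,::-1],None,fx=3,fy=3,interpolation=cv2.INTER_CUBIC))
```

```text
[[-6.39667086e+01  5.29766567e-02  7.40302542e+01]] [ 3.14150633e+00 -2.22486785e-04  3.01331707e+00] [-3.88549578 -0.22591491 -2.19504854] 0.0258482939867328
```

View pics/s10.png

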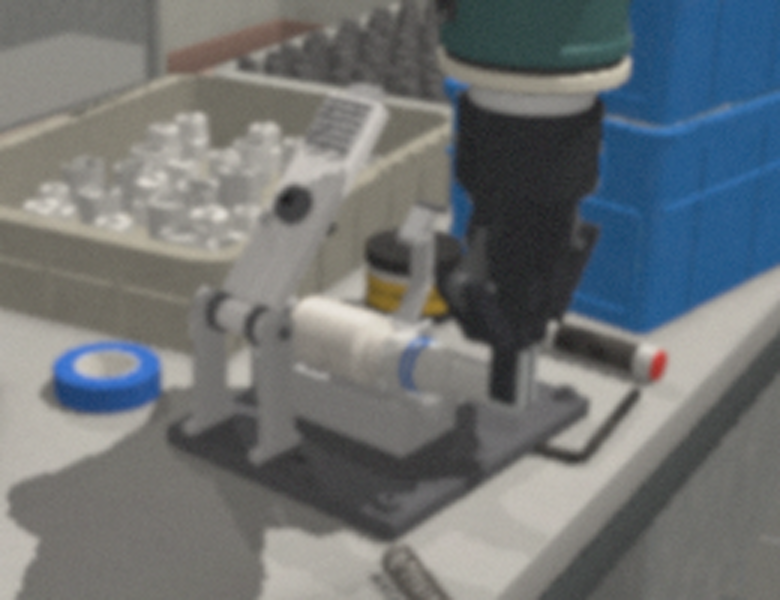

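Sliding smoothly at about 4 N. Continuing slowly until the force rises at the stop.

carry_out(plan=[[[-0.08, 0, 0, 0], [-0.08, 0, 0, 0], [-0.06, 0, 0, 0], [-0.04, 0, 0, 0], [0, 0, 0, 0]]])

```text
clock: 16.5
ee_pos: [435.2, -194.7, 74.1]
tool_rot: [3.142, 0.0, 3.013]
contact_force: [-3.2, 0.7, -1.9]
grip_width: 0.3
```

carry_out(plan=[[[-0.04, 0, 0, 0], [-0.04, 0, 0, 0], [0, 0, 0, 0]]])

```text
clock: 16.8
ee_pos: [438.3, -195.1, 74.1]
tool_rot: [3.142, 0.0, 3.013]
contact_force: [-2.6, 0.2, -2.0]
grip_width: 0.1
```

carry_out(plan=[[[-0.03, 0, 0, 0], [-0.03, 0, 0, 0], [0, 0, 0, 0]]])

```text
clock: 17.1
ee_pos: [440.5, -195.4, 74.1]
tool_rot: [3.142, -0.0, 3.013]
contact_force: [-4.1, 0.6, -2.2]
grip_width: 0.3
```

carry_out(plan=[[[-0.03, 0, 0, 0], [-0.03, 0, 0, 0], [0, 0, 0, 0]]])

```text
clock: 17.4
ee_pos: [440.7, -195.5, 73.4]
tool_rot: [3.141, -0.005, 3.013]
contact_force: [-14.8, 0.3, 0.9]
grip_width: -0.1
```

carry_out(plan=[[[0.1, 0, 0, 0], [0.4, 0, 0, 0], [0.5, 0, -0.2, 0], [0, 0, -0.8, 0], [0, 0, -0.9, 0], [0, 0, -0.9, 0], [0, 0, -0.8, 0], [0, 0, 0, 0]]])

```text
clock: 18.2
ee_pos: [405.5, -191.4, 222.4]
tool_rot: [-3.139, 0.008, 3.013]
contact_force: [0.2, -0.2, -0.7]
grip_width: -0.0
```

Run:
```python
from h import *
import pickle
st=arm.state();pickle.dump(st,open("st11.pkl","wb"))
print(tojig(st["ee_pos"]),st["tool_rot"],st["contact_force"],st["grip_width"])
f=arm.grab_frame("wrist"); cv2.imwrite("pics/w11.png",f["image"][:,:,::-1])
f=arm.grab_frame("scene");cv2.imwrite("pics/s11.png",cv2.resize(f["image"][150:350,220:480,::-1],None,fx=3,fy=3,interpolation=cv2.INTER_CUBIC))
f=arm.grab_frame("top");cv2.imwrite("pics/t11.png",cv2.resize(f["image"][170:310,270:420,::-1],None,fx=4,fy=4,interpolation=cv2.INTER_CUBIC))
```

```text
[[-83.44565182  -0.4398952  222.36306634]] [-3.13860998  0.00765013  3.01346133] [ 0.24411863 -0.22628353 -0.67501215] -0.0299280955857107
```

View pics/w11.png

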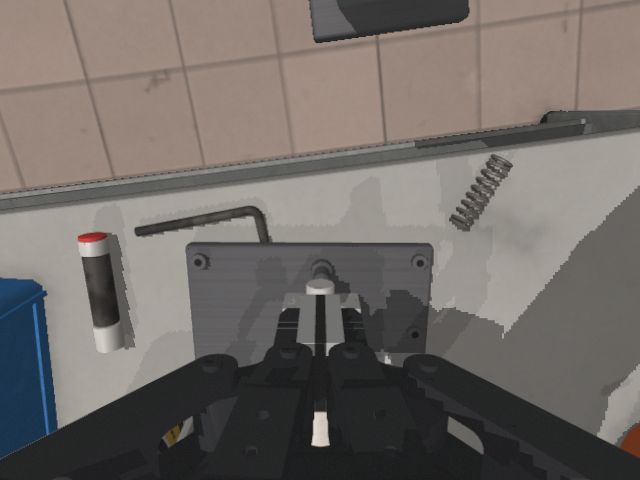

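View pics/s11.png

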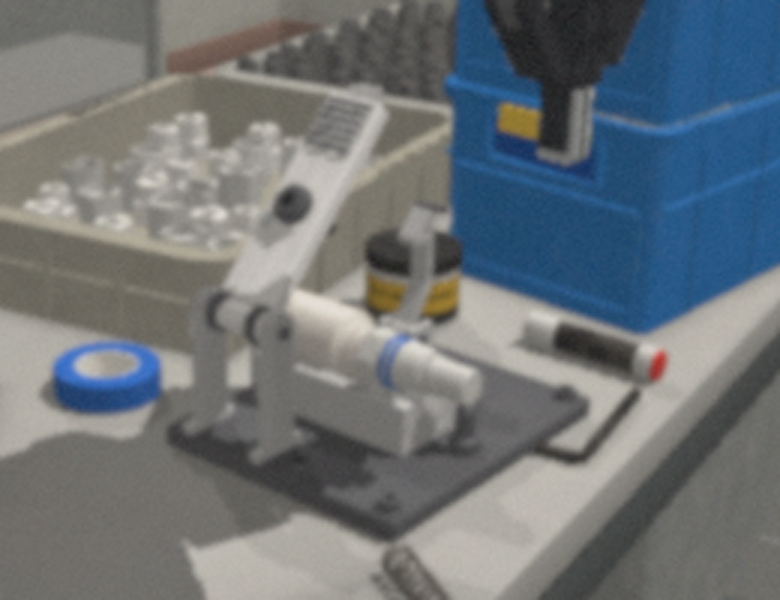

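View pics/t11.png

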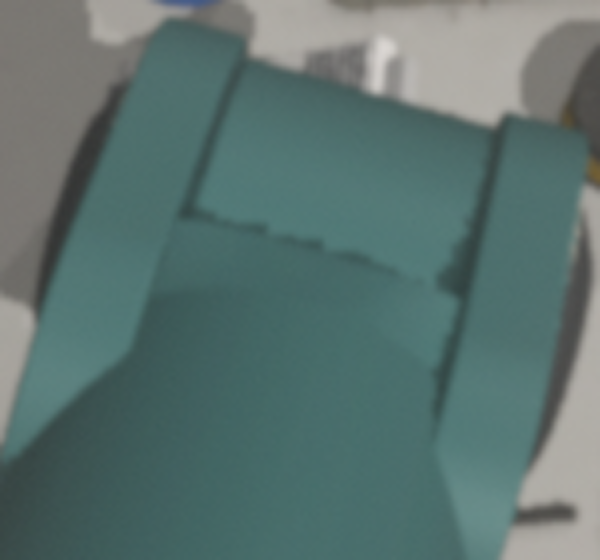

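Run:
```python
from h import *
import pickle
st=pickle.load(open("st11.pkl","rb"))
a=cv2.imread("pics/w11.png");cv2.imwrite("pics/c11.png",cv2.resize(a[250:350,260:400],None,fx=5,fy=5,interpolation=cv2.INTER_CUBIC))
p=(488.3,-201.5,-.1267);c,s=np.cos(p[2]),np.sin(p[2])
def w(x,y,z): return [p[0]+c*x-s*y,p[1]+s*x+c*y,z]
for z in (45,55,65): print(proj("wrist",[w(-39,0,z),w(-39,-10,z),w(-39,10,z),w(-36,0,44)],st).round(1).tolist(), (proj("scene",[w(-39,0,z)])-[220,150])*3)
```

```text
[[321.7, 278.0], [308.2, 278.1], [335.3, 278.0], [321.7, 281.3]] [[470.42427147 403.54648471]]
[[321.7, 283.1], [307.8, 283.1], [335.7, 283.1], [321.7, 281.3]] [[471.34293513 387.46414739]]
[[321.7, 288.5], [307.3, 288.5], [336.1, 288.5], [321.7, 281.3]] [[472.26709527 371.23033621]]
```

View pics/c11.png

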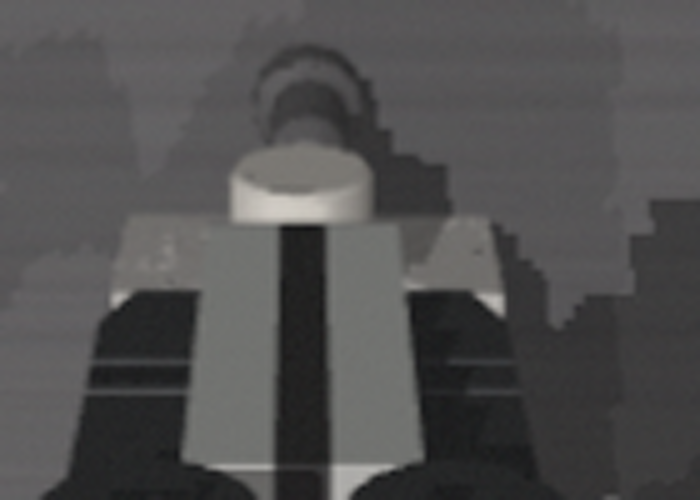

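The tip face ellipse spans rows 279–288.6, against a predicted 278–288.5 for fully home, and it is centred. So the coupling is seated. Next is the leaf.

carry_out(plan=[[[0, 0, -0.45, 0], [-0.4, 0, 0, 0], [-0.6, 0, 0, 0], [-0.6, 0, 0, 0], [-0.6, 0, 0, 0], [-0.6, 0, 0, 0], [-0.6, 0, 0, 0], [-0.44, 0, 0, 0]]])

```text
clock: 19.15
ee_pos: [556.6, -210.0, 234.4]
tool_rot: [3.141, -0.002, 3.014]
contact_force: [-0.6, 0.2, 0.4]
grip_width: 0.2
```

Run:
```python
from h import *
import time
st=arm.state();print(tojig(st["ee_pos"]),st["tool_rot"],st["contact_force"])
f=arm.grab_frame("scene");cv2.imwrite("pics/s12.png",cv2.resize(f["image"][100:340,220:480,::-1],None,fx=2.5,fy=2.5,interpolation=cv2.INTER_CUBIC))
```

```text
[[6.88032365e+01 1.75540834e-01 2.34367558e+02]] [ 3.14063532e+00 -1.57707800e-03  3.01374943e+00] [-0.56202673  0.19795033  0.41988485]
```

View pics/s12.png

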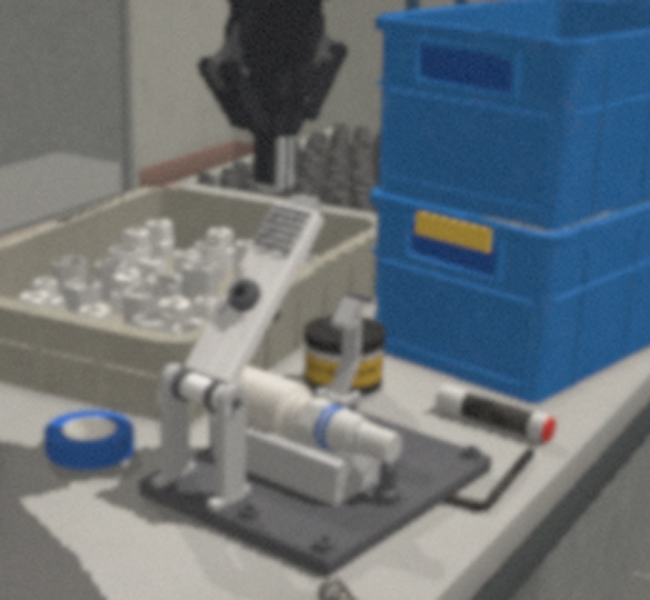

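carry_out(plan=[[[-0.03, -0.03, 0.36, 0], [0, 0, 0.36, 0], [0, -0.27, 0.2, 0], [0, -0.22, 0.25, 0], [0, 0, 0, 0]]])

```text
clock: 19.7
ee_pos: [552.8, -232.7, 187.7]
tool_rot: [3.141, -0.002, 3.011]
contact_force: [-2.1, 3.0, 0.9]
grip_width: -0.4
```

carry_out(plan=[[[0, -0.21, 0.26, 0], [0, -0.19, 0.27, 0], [0, 0, 0, 0]]])

```text
clock: 20.0
ee_pos: [551.3, -248.2, 166.7]
tool_rot: [-3.141, -0.001, 3.012]
contact_force: [0.1, 0.4, 2.8]
grip_width: -0.3
```

Run:
```python
from h import *
import time
st=arm.state();print(tojig(st["ee_pos"]),st["tool_rot"],st["contact_force"])
f=arm.grab_frame("scene");cv2.imwrite("pics/s13.png",cv2.resize(f["image"][100:340,220:480,::-1],None,fx=2.5,fy=2.5,interpolation=cv2.INTER_CUBIC))
```

```text
[[ 68.38904083 -38.39993877 166.73414217]] [-3.14146369e+00 -1.16767886e-03  3.01176641e+00] [0.12180845 0.38358695 2.76805614]
```

View pics/s13.png

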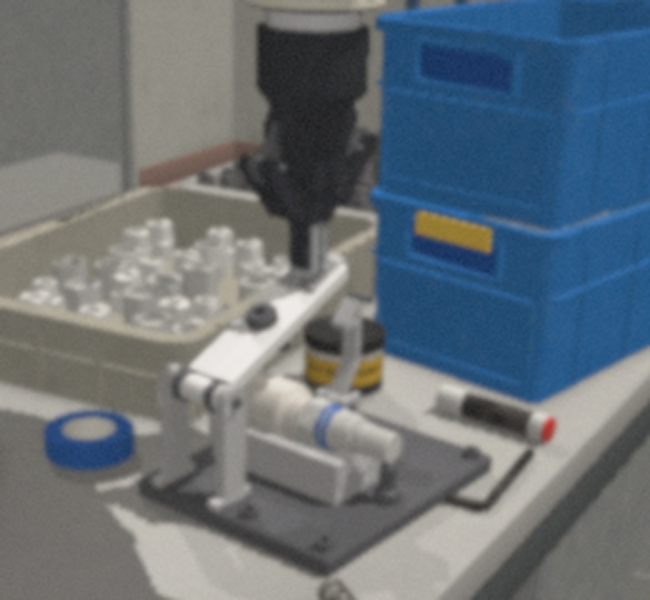

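carry_out(plan=[[[0, -0.12, 0.3, 0], [-0.02, -0.12, 0.29, 0], [0, -0.1, 0.3, 0], [0, -0.04, 0.12, 0], [0, 0, 0, 0]]])

```text
clock: 20.55
ee_pos: [550.8, -262.0, 126.8]
tool_rot: [3.141, -0.001, 3.013]
contact_force: [1.0, 1.3, 2.2]
grip_width: 0.0
```

carry_out(plan=[[[0, -0.02, 0.1, 0], [0, 0, 0.06, 0], [0, 0, 0, 0]]])

```text
clock: 20.85
ee_pos: [550.8, -262.8, 121.1]
tool_rot: [3.142, -0.0, 3.013]
contact_force: [-0.6, 2.0, 2.2]
grip_width: 0.1
```

carry_out(plan=[[[0, 0, 0.05, 0], [0, 0, 0.03, 0], [0, 0, 0, 0]]])

```text
clock: 21.15
ee_pos: [550.8, -263.0, 118.2]
tool_rot: [-3.141, 0.0, 3.013]
contact_force: [-1.2, 2.2, 6.1]
grip_width: -0.2
```

carry_out(plan=[[[0, 0, 0.04, 0], [0, 0, 0, 0]]])

```text
clock: 21.35
ee_pos: [550.8, -263.1, 116.7]
tool_rot: [-3.141, 0.0, 3.013]
contact_force: [-1.6, 1.4, 7.4]
grip_width: 0.2
```

Run:
```python
from h import *
st=arm.state();print(tojig(st["ee_pos"]),st["tool_rot"],st["contact_force"])
f=arm.grab_frame("scene");cv2.imwrite("pics/s14.png",cv2.resize(f["image"][180:330,280:440,::-1],None,fx=4,fy=4,interpolation=cv2.INTER_CUBIC))
```

```text
[[ 69.79552434 -53.25364086 116.6753553 ]] [-3.14113901e+00  3.07376930e-04  3.01318761e+00] [-1.55966947  1.419558    7.43624001]
```

View pics/s14.png

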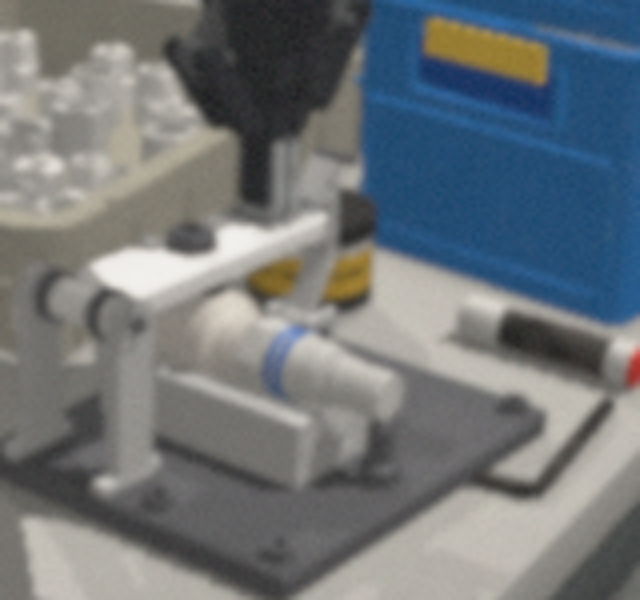

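Leaf nearly level, force still rising (7 N); continue in small steps.

carry_out(plan=[[[0, 0, 0.03, 0], [0, 0, 0, 0]]])

```text
clock: 21.6
ee_pos: [550.8, -263.2, 115.6]
tool_rot: [-3.141, 0.0, 3.013]
contact_force: [-1.9, 1.9, 8.8]
grip_width: -0.1
```

carry_out(plan=[[[0, 0, 0.03, 0], [0, 0, 0, 0]]])

```text
clock: 21.8
ee_pos: [550.9, -263.2, 115.2]
tool_rot: [-3.141, 0.001, 3.013]
contact_force: [-5.3, 2.0, 19.3]
grip_width: -0.1
```

carry_out(plan=[[[0, 0, 0.03, 0], [0, 0, 0, 0]]])

```text
clock: 22.0
ee_pos: [551.0, -263.3, 114.7]
tool_rot: [-3.14, 0.001, 3.013]
contact_force: [-11.8, 5.7, 31.9]
grip_width: 0.2
```

carry_out(plan=[[[0, 0, -0.04, 0], [0, 0, -0.04, 0], [0, 0, 0, 0]]])

```text
clock: 22.3
ee_pos: [550.8, -263.1, 116.6]
tool_rot: [-3.141, 0.0, 3.013]
contact_force: [-2.1, 1.0, 7.0]
grip_width: -0.1
```

carry_out(plan=[[[0, 0, -0.06, 0], [0, 0, -0.06, 0], [0, 0, 0, 0]]])

```text
clock: 22.6
ee_pos: [550.6, -263.1, 121.0]
tool_rot: [-3.141, 0.0, 3.013]
contact_force: [0.0, -0.5, -0.5]
grip_width: -0.1
```

Run:
```python
from h import *
st=arm.state();print(tojig(st["ee_pos"]),st["tool_rot"],st["contact_force"])
f=arm.grab_frame("scene");cv2.imwrite("pics/s15.png",cv2.resize(f["image"][180:330,280:440,::-1],None,fx=4,fy=4,interpolation=cv2.INTER_CUBIC))
```

```text
[[ 69.62684506 -53.25480986 120.98158341]] [-3.14130978e+00  7.36882668e-06  3.01309412e+00] [ 0.04839201 -0.46509147 -0.4757754 ]
```

View pics/s15.png

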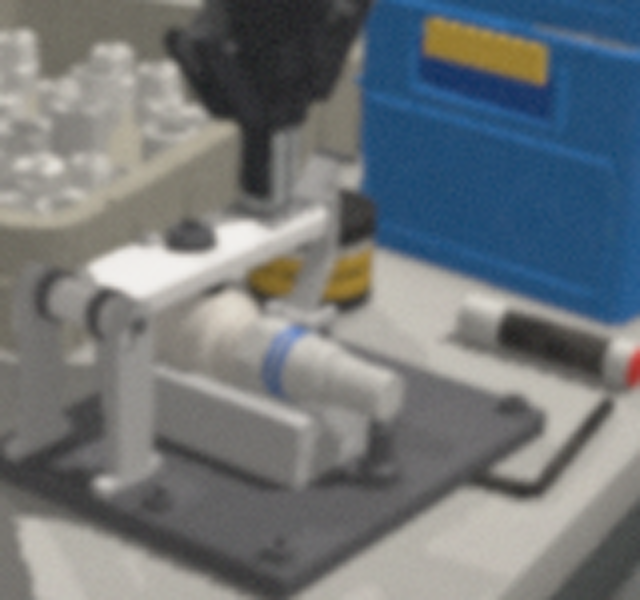

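The force went to zero and the leaf stayed down, so the catch has it. Retreating for a final look.

carry_out(plan=[[[0, 0, -0.4, 0], [0, 0, -0.7, 0], [0, 0, -0.9, 0], [0, 0, -0.9, 0], [0, 0, -0.9, 0], [0.5, 0, -0.5, 0], [0.6, 0, -0.3, 0], [0.6, 0, 0, 0]]])

```text
clock: 23.45
ee_pos: [483.0, -254.0, 307.5]
tool_rot: [-3.14, 0.003, 3.014]
contact_force: [0.3, -0.9, -0.8]
grip_width: 0.1
```

carry_out(plan=[[[0.6, 0.3, 0, 0], [0.6, 0.3, 0, 0], [0.6, 0.3, 0, 0], [0.5, 0.3, 0, 0], [0, 0, 0, 0], [0, 0, 0, 0]]], fingers=0)

```text
clock: 24.05
ee_pos: [398.3, -194.9, 305.9]
tool_rot: [-3.141, 0.001, 3.013]
contact_force: [0.8, -0.5, -0.5]
grip_width: 84.7
```

Run:
```python
from h import *
import pickle
st=arm.state();pickle.dump(st,open("st16.pkl","wb"));print(tojig(st["ee_pos"]),st["tool_rot"],st["contact_force"],st["clock"])
f=arm.grab_frame("wrist");cv2.imwrite("pics/w16.png",f["image"][:,:,::-1])
f=arm.grab_frame("scene");cv2.imwrite("pics/s16.png",cv2.resize(f["image"][150:350,220:480,::-1],None,fx=3,fy=3,interpolation=cv2.INTER_CUBIC))
```

```text
[[-90.1077655   -4.78519817 305.93595597]] [-3.14056145e+00  1.27697944e-03  3.01342136e+00] [ 0.75854799 -0.50031664 -0.51134548] 24.05
```

View pics/w16.png

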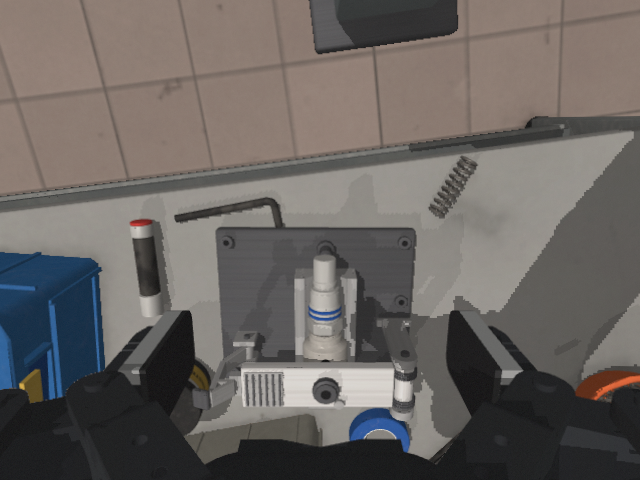

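View pics/s16.png

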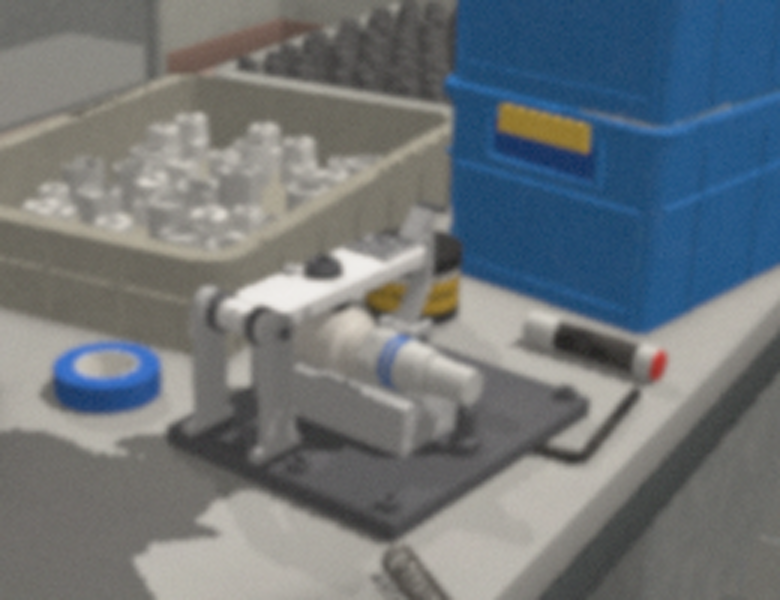

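Run:
```python
from h import *
import pickle
st=pickle.load(open("st16.pkl","rb"))
a=cv2.imread("pics/w16.png");cv2.imwrite("pics/c16.png",cv2.resize(a[230:415,190:430],None,fx=3.2,fy=3.2,interpolation=cv2.INTER_CUBIC))
p=(488.3,-201.5,-.1267);c,s=np.cos(p[2]),np.sin(p[2])
def w(x,y,z): return [p[0]+c*x-s*y,p[1]+s*x+c*y,z]
q=proj("wrist",[w(-39,0,45),w(-39,0,65),w(50,-75,94),w(90,-75,94)],st);print(((q-[190,230])*3.2).round(0))
```

```text
[[435.  76.]
 [436.  98.]
 [162. 441.]
 [169. 567.]]
```

View pics/c16.png

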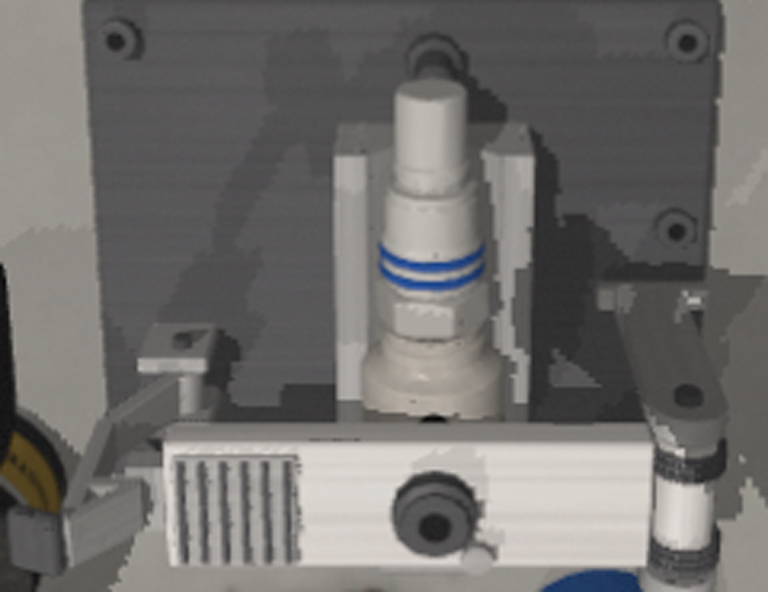

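```bash
python3 -c "
from cell import arm
print(arm.job_done()); print(arm.state()['clock'])"
```

```text
the job is handed in; nothing more can be done
None
the job is handed in; nothing more can be done
```

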